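Lay out the round parts for measuring

ROBOT

A 6-joint arm with a two-finger parallel gripper is mounted at the origin on a cart in front of the work surface, level with it; the furniture and walls round the work are solid. World frame = base frame: x ahead of the robot, y to its left, z up, the work surface at z = 0. Lengths are in mm, angles in rad, forces in N, time in s.
With the tool pointing down it reaches from about 275 to 825 mm from the base axis. Payload 4.9 kg.
Tool frame: the origin (TCP) lies at the very end of the fingers, on their centre line; the grasp point (between the pads) lies 19 mm behind it; z points along the fingers, y is the line along which they close (so a half turn about z gives the same grasp; the last joint's range is limited). The gripper opens to 85 mm and grips with 20 to 120 N. Pads are 22 mm wide; open, the fingers measure 114 mm over their backs; the gripper's body (76 mm by 85 mm) begins 54 mm behind the grasp point. The pads swing forward as they close: fully open they stand 13 mm farther back than shut.
Start: joints at [-1.382, 0.326, -0.193, 1.052, 0, 1.437], TCP at [174.485, -521.607, 193.181] pointing down, gripper open.
Joint ranges: [-2.65, 2.65], [-0.97, 1.79], [-1.3, 1.35], [-1.93, 2.1], [-1.47, 1.37], [-3.14, 3.14]. Speed limits (rad/s): [2.57, 2.57, 3.14, 3.14, 3.14, 3.14].

INTERFACE

Orientations are given as [roll, pitch, yaw] about the fixed x, y, z axes, in that order (R = Rz(yaw) Ry(pitch) Rx(roll)).
In Python, from bench import bot, solve_ik, imaging gives the robot as it stands. Calls block until the motion is done:
- bot.move_ptp(position, orientation): joint-space move of the TCP to a pose.
- bot.movel(position, rot=None, max_speed=150, threshold=None): straight line of the TCP; rot=None keeps the orientation; max_speed is the mean speed in mm/s. With threshold (N) it stops when the force on the tool has changed by that much, and returns True; else False.
- bot.move_j(angles): joint-space move.
- bot.grip(opening, effort=None): opening from 0.0 (shut) to 1.0 (fully open); effort is the grip in N (None keeps the last); returns when the fingers have stopped.
- bot.dwell(seconds).
- solve_ik(position, orientation): joint angles nearest the present ones, or None.
- bot.get_state(): the state.
- imaging.capture(name): name is "scene" or "top" or "wrist"; returns the picture (384x512x3 uint8, blue, green, red); there is no depth.
- imaging.camera_model(name): a dict with "K" (3x3 intrinsics, pixels), "position" and "rotation" of the camera in the world. Camera axes: x right, y up, looking along -z (the intrinsics and any distortion apply to the point x, -y, -z); pixel columns grow to the right and rows downward; lengths in mm; the calibration is good to about 2 mm. A picture is of the moment at which its call begins: read the wrist's pose just before it. camera_model takes no time and is no camera call; for the wrist camera it gives the pose at the moment of the call.
A pose or a line that the arm cannot do raises bot.IKError and nothing moves.
- bot.sign_off(): hands the job in; it is judged then, once.
The state is a dict: "t": time; "qpos": joint angles; "joint_velocities": joint speeds; "effort": joint torques, N m; "tcp_pos": TCP position; "orientation": TCP orientation; "contact_force": force on the tool from outside, world axes, zero at the start; "wrist_torque": the same for the moment, N m; "opening": opening from 0.0 (shut) to 1.0 (fully open); "gripper_force": force on a finger pad.
Only numpy, scipy, OpenCV 4.12 (cv2) and the standard library are available. Lean on these libraries where they do the work, as an engineer would, in place of code of your own. Each camera call takes 0.05 s, during which the arm holds its last target. There are 200 camera calls.

TASK

Lay out the three round parts on the black measuring pads in the order in which they will be measured: first the gear on the smallest pad, then the flange on the middle-sized pad, and last the ring gauge on the largest pad. Set each one down flat and upright in the middle of its pad, gently and without dropping it, and let go of it before you take the next. Leave the connector housing, the bracket, the stepped shaft and the gauge block where they lie.

Things in the scene. Friction and masses are not known exactly. Their poses are not given: they have to be found in the camera images.
- gear: loose grey steel spur gear lying flat: toothed disc 29 mm across and 9 mm high with a hub 14 mm across on top, 13 mm high in all, about 60 g. Origin: centre of its underside; z up along its axis. Any yaw will do for a grasp.
- flange: loose brass-coloured turned flange lying flat: a round disc 40 mm across and 4.6 mm thick with a round hub 20 mm across standing on it, 16 mm high in all; easiest gripped by the hub. About 50 g. Origin: centre of its underside; z up along its axis. Any yaw will do.
- ring_gauge: loose grey steel ring with a knurled upright rim and a hole in the middle (the hole is closed to the fingers: grip it by the outside), 46 mm across, 16 mm high, about 160 g. Origin: centre of its underside; z up along its axis. Any yaw will do.
- pad_small: smallest of the three flat round black pads with a thin grey circle near the edge: 50 mm across, 6 mm thick, fixed to the desk. Origin: centre of its underside on the desk, so its top is 6 mm above the origin; z up. Place for the gear.
- pad_medium: middle-sized flat round black pad, 66 mm across, 6 mm thick, fixed to the desk; origin and axes as for the small pad. Place for the flange.
- pad_large: largest flat round black pad, 84 mm across, 6 mm thick, fixed to the desk; origin and axes as for the small pad. Place for the ring gauge.
- housing: loose cream moulded connector housing, a small open box 20 x 28 x 13 mm (x, y, z); to be left alone. Origin: underside, near the middle; z up.
- bracket: loose yellowish bent L-shaped bracket 16 x 24 x 18 mm (x, y, z), its upright leaf at its +y end; to be left alone. Origin: centre of its underside; z up.
- shaft: loose grey turned stepped shaft lying on its side, 58 mm long along its y axis, 17 mm thick; to be left alone. Origin: below its middle, on the desk; z up.
- gauge_block: loose grey steel gauge block 14 x 30 x 9 mm (x, y, z), lying flat; to be left alone. Origin: centre of its underside; z up.

How it is judged:
By the outcome, as a careful person would: the job done as asked, in the order asked, and still so for the second after the job is handed in, with the robot touching nothing.
It also fails if it takes over 80 s, if anything falls off the work surface, if the arm or the gripper's body presses on something with over 40 N, if the wrist force passes 120 N, or if a joint passes its speed limit or range.

## Working session

There is one attempt and no reset: what is moved stays moved. The work goes in short steps, each a Python script; the robot and the scene stay as the last script left them, time stands still between calls to the robot, and variables do not carry over. Pictures are saved under pics/ and viewed, at most 14 in all, crops included, and the job is handed in when it is done.

```bash
mkdir -p pics; ls
python3 - <<'E'
from bench import bot, imaging
import cv2
for n in ("top","scene"):
    cv2.imwrite(f"pics/{n}0.png",imaging.capture(n)); m=imaging.camera_model(n); print(n,m)
s=bot.get_state();print(s['t'],s['tcp_pos'],s['orientation'],s['opening'])
E
```

```text
pics
top {'K': array([[362.22679848,   0.        , 256.95823356],
       [  0.        , 362.22679848, 186.16388024],
       [  0.        ,   0.        ,   1.        ]]), 'position': array([468.3230204 , -77.57256485, 872.60823524]), 'rotation': array([ 0.10219708, -0.00589311, -1.54771062])}
scene {'K': array([[446.26279944,   0.        , 257.25596785],
       [  0.        , 446.26279944, 190.63457848],
       [  0.        ,   0.        ,   1.        ]]), 'position': array([-186.36259617,  552.38363909,  691.68487627]), 'rotation': array([ 9.84804090e-01,  8.69362582e-04, -2.28742725e+00])}
0.1 [ 174.35205931 -521.01618408  192.47481797] [-3.14004026e+00 -1.92328581e-04  3.22808217e-01] 0.999481236198644
```

View pics/top0.png

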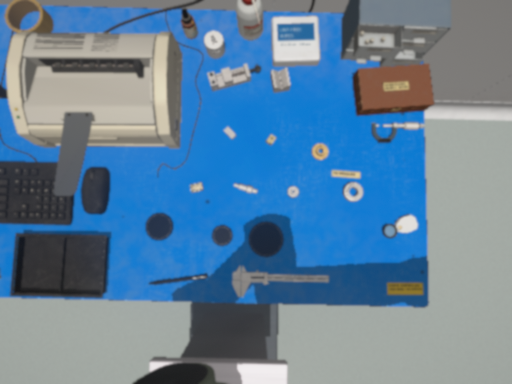

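View pics/scene0.png

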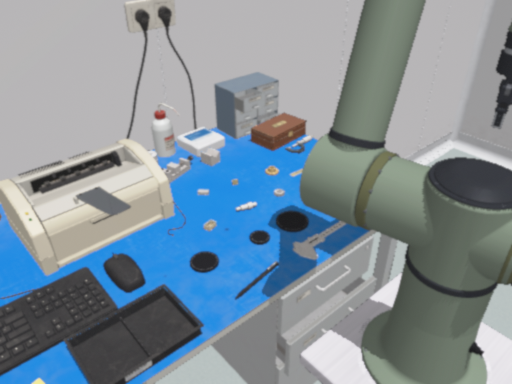

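The top view shows the gear at about (293,191), the flange at (320,151) and the ring at (353,191). The pads are at (222,235) small, (159,226) medium and (266,238) large. The scene view agrees with this.

```bash
cat > h.py <<'E'
import numpy as np, cv2
from scipy.spatial.transform import Rotation as R
from bench import bot, solve_ik, imaging
def ray(m,uv,z):
    K=np.array(m['K']); d=np.linalg.inv(K)@[uv[0],uv[1],1]; d=np.array([d[0],-d[1],-d[2]])
    rot=np.array(m['rotation']); r=R.from_matrix(rot) if rot.shape==(3,3) else R.from_euler('xyz',rot)
    d=r.apply(d); p=np.array(m['position']); return p+d*(z-p[2])/d[2]
def proj(m,P):
    r=R.from_euler('xyz',m['rotation']); c=r.inv().apply(np.array(P)-m['position'])
    v=np.array(m['K'])@[c[0],-c[1],-c[2]]; return v[:2]/v[2]
E
python3 - <<'E'
from h import *
m=imaging.camera_model('top')
for n,uv,z in [('gear',(293,191),11),('flange',(320,151),10),('ring',(353,191),16),('small',(222,235),6),('med',(159,226),6),('large',(266,238),6),('shaft',(245,188),8),('housing',(196,187),8),('brk',(271,139),8),('gb',(229,132),8)]: print(n,ray(m,uv,z).round(0))
a=ray(m,(247,238),6)-ray(m,(285,238),6);print(a)
s=imaging.camera_model('scene');print(proj(s,ray(m,(293,191),11)),proj(s,ray(m,(159,226),6)))
w=imaging.camera_model('wrist');print(w,[k for k in w])
E
```

```text
gear [ 547. -167.   11.]
flange [ 646. -231.   10.]
ring [ 550. -309.   16.]
small [439.  -0.   6.]
med [457. 150.   6.]
large [ 434. -105.    6.]
shaft [552. -52.   8.]
housing [552.  65.   8.]
brk [ 673. -112.    8.]
gb [688.  -9.   8.]
[-2.05856403 90.07384544  0.        ]
[279.42763277 190.58935451] [204.70192997 260.41742528]
{'K': array([[325.75409708,   0.        , 250.55479455],
       [  0.        , 325.75409708, 188.65939174],
       [  0.        ,   0.        ,   1.        ]]), 'position': array([ 237.81192597, -500.02427159,  373.85327976]), 'rotation': array([-2.63309306e-01,  9.44028020e-04, -1.24835798e+00])} ['K', 'position', 'rotation']
```

```bash
cat >> h.py <<'E'
DOWN=[np.pi,0,0]
def look(name,x,y,z=140,move=True):
    if move: bot.move_ptp([x,y,z],DOWN)
    bot.dwell(.2); m=imaging.camera_model('wrist'); im=imaging.capture('wrist')
    cv2.imwrite(f'pics/{name}.png',im); np.save(f'pics/{name}.npy',m,allow_pickle=True); return im,m
def blobs(im,m,z,kind,rmin=8,rmax=50):
    hsv=cv2.cvtColor(im,cv2.COLOR_BGR2HSV); h,s,v=cv2.split(hsv)
    blue=(h>95)&(h<125)&(s>120)
    mask=(~blue)&((v<70) if kind=='dark' else (v>=70))
    mask=cv2.morphologyEx(mask.astype(np.uint8),cv2.MORPH_CLOSE,np.ones((5,5)))
    mask=cv2.morphologyEx(mask,cv2.MORPH_OPEN,np.ones((3,3)))
    out=[]
    for c in cv2.findContours(mask,cv2.RETR_EXTERNAL,cv2.CHAIN_APPROX_NONE)[0]:
        if len(c)<12: continue
        p=np.array([ray(m,q,z)[:2] for q in c[:,0]+0.0],np.float32)
        (cx,cy),(a,b),_=cv2.fitEllipse(p); (ex,ey),r=cv2.minEnclosingCircle(p)
        if rmin<r<rmax: out.append([round(float(k),1) for k in (cx,cy,a,b,ex,ey,r)]+list(c[:,0].mean(0).round()))
    return out
E
python3 - <<'E'
from h import *
for n,x,y,k,z in [('gear',547,-167,'l',9),('small',439,0,'dark',6)]:
    im,m=look(n+'1',x,y)
    for b in blobs(im,m,z,k): print(n,b)
    print(bot.get_state()['t'],bot.get_state()['tcp_pos'].round(1))
a=cv2.imread('pics/gear1.png');b=cv2.imread('pics/small1.png')
cv2.imwrite('pics/c1.png',cv2.resize(np.vstack([a,b]),None,fx=.75,fy=.75,interpolation=cv2.INTER_AREA))
E
```

```text
gear [292.1, -399.5, 3.0, 101.2, 291.4, -399.7, 23.8, np.float64(447.0), np.float64(382.0)]
gear [293.1, 65.2, 3.0, 101.0, 292.4, 65.3, 23.8, np.float64(54.0), np.float64(382.0)]
gear [353.7, -245.4, 9.7, 15.9, 353.9, -244.9, 8.1, np.float64(319.0), np.float64(338.0)]
gear [359.5, -71.4, 33.0, 49.9, 364.8, -71.3, 27.7, np.float64(165.0), np.float64(334.0)]
gear [401.2, -92.7, 4.0, 18.2, 401.5, -92.8, 8.6, np.float64(182.0), np.float64(302.0)]
gear [431.5, -111.0, 58.4, 68.5, 425.4, -124.5, 31.0, np.float64(218.0), np.float64(285.0)]
gear [441.2, -311.2, 18.9, 82.5, 444.0, -302.6, 38.0, np.float64(383.0), np.float64(265.0)]
gear [465.8, -109.9, 16.9, 39.0, 468.1, -110.7, 20.2, np.float64(196.0), np.float64(243.0)]
gear [441.9, -23.5, 18.1, 86.8, 445.0, -33.3, 38.4, np.float64(118.0), np.float64(264.0)]
gear [470.4, -415.8, 42.6, 68.2, 473.1, -411.4, 34.9, np.float64(488.0), np.float64(243.0)]
gear [549.9, -166.1, 27.8, 28.8, 549.7, -166.3, 15.1, np.float64(249.0), np.float64(168.0)]
gear [554.6, -53.7, 16.0, 60.3, 557.4, -52.2, 29.9, np.float64(131.0), np.float64(163.0)]
gear [554.6, 
[... 244 characters left out ...]
oat64(119.0)]
gear [649.3, -230.1, 39.7, 39.9, 649.3, -230.1, 20.4, np.float64(320.0), np.float64(59.0)]
gear [675.2, -110.9, 19.9, 28.2, 676.7, -110.0, 14.6, np.float64(185.0), np.float64(28.0)]
gear [688.8, -368.7, 13.2, 24.0, 690.7, -370.2, 13.5, np.float64(482.0), np.float64(10.0)]
gear [687.6, -12.3, 17.2, 35.4, 689.7, -10.9, 18.0, np.float64(69.0), np.float64(11.0)]
2.225 [ 546.8 -167.7  140.1]
small [443.0, 6.4, 32.6, 50.2, 442.1, 0.9, 23.8, np.float64(244.0), np.float64(168.0)]
small [436.7, -105.3, 74.6, 80.7, 436.5, -103.3, 41.1, np.float64(352.0), np.float64(175.0)]
small [459.6, 150.5, 62.3, 64.1, 459.4, 150.4, 32.4, np.float64(95.0), np.float64(151.0)]
3.2917 [439.9  -0.9 139.9]
```

View pics/c1.png

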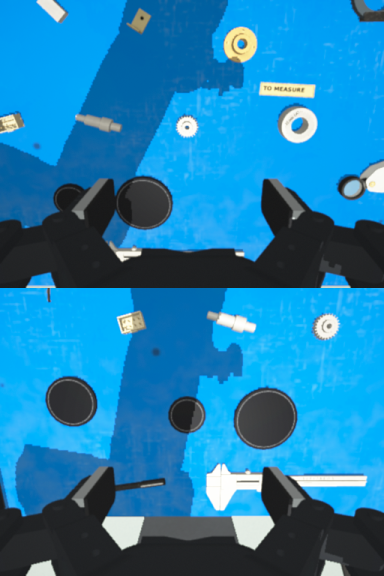

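The upper picture (gear hover) shows the gear at about (249,168) full-resolution, the ring at (396,165) and the flange at (320,59). In the lower one the small pad is at about (247,168), crossed by a shadow edge, with the large pad at (352,175) and the medium pad at (95,151).

```bash
cat >> h.py <<'E'
def pads(im,m,z=6,T=50):
    b,g,r=[im[...,i].astype(int) for i in range(3)]
    mask=((b-r<T)&(b<140)).astype(np.uint8); mask=cv2.morphologyEx(mask,cv2.MORPH_CLOSE,np.ones((5,5)))
    out=[]
    for c in cv2.findContours(mask,cv2.RETR_EXTERNAL,cv2.CHAIN_APPROX_NONE)[0]:
        if len(c)<40: continue
        p=np.array([ray(m,q,z)[:2] for q in c[:,0]+0.0],np.float32); e=cv2.fitEllipse(p); q=cv2.minEnclosingCircle(p)
        if 20<q[1]<50: out.append(np.round([*e[0],*e[1],*q[0],q[1]],1))
    return out
E
python3 - <<'E'
from h import *
m=np.load('pics/small1.npy',allow_pickle=True).item(); im=cv2.imread('pics/small1.png')
for T in (35,50,65): print(T,*pads(im,m,T=T),sep='\n')
print(np.median(im[160:176,235:243],axis=(0,1)),im[168,215:285:4].tolist())
for p in ([550,-166,20],[442,1,25],[552,-310,20],[649,-230,20],[459,150,20],[436,-104,20]):
    print(p,solve_ik(p,DOWN).round(2))
E
```

```text
35
[441.9   0.9  46.7  47.2 442.1   1.   24.1]
[ 435.8 -102.8   80.4   81.5  436.1 -102.8   41.3]
[459.5 150.5  62.5  64.4 459.6 150.5  32.6]
50
[441.9   1.   46.8  47.6 441.8   0.7  24.3]
[ 435.9 -102.9   80.7   81.9  435.9 -102.8   41.4]
[459.6 150.5  62.7  64.5 459.7 150.6  32.6]
65
[441.9   0.9  47.4  48.1 441.8   0.7  24.6]
[ 435.8 -102.9   81.1   82.3  435.5 -102.7   41.7]
[459.6 150.5  63.   64.9 460.  150.6  32.9]
[32. 31. 31.] [[180, 111, 16], [180, 111, 17], [172, 108, 25], [51, 51, 51], [30, 31, 29], [32, 32, 31], [33, 32, 31], [32, 32, 29], [32, 32, 30], [32, 31, 30], [31, 32, 29], [81, 81, 79], [80, 81, 79], [80, 80, 78], [108, 109, 109], [253, 177, 6], [252, 185, 19], [252, 186, 6]]
[550, -166, 20] [-0.42  0.54 -0.35  0.68  0.    2.72]
[442, 1, 25] [-0.17  0.33 -0.69  0.55  0.    2.98]
[552, -310, 20] [-0.63  0.63 -0.18  0.77  0.    2.51]
[649, -230, 20] [-0.45  0.72  0.    0.85  0.    2.69]
[459, 150, 20] [ 0.16  0.4  -0.59  0.58  0.   -2.98]
[436, -104, 20] [-0.4   0.35 -0.68  0.54  0.    2.74]
```

```bash
sed -i 's/^DOWN=.*/DOWN=[np.pi,0,np.pi]/' h.py
python3 - <<'E'
from h import *
im,m=look('small2',442,1)
print(*pads(im,m),sep='\n')
im,m=look('gear2',550,-166)
for n,z in (('gear',9),('flange',4.6),('ring',16)):
    print(n,*[b for b in blobs(im,m,z,'l',13,28)],sep='\n')
print(bot.get_state()['t'],bot.get_state()['contact_force'].round(2))
E
```

```text
[458.7 150.6  62.7  64.5 458.6 150.5  32.8]
[441.2   1.   46.9  47.4 441.2   1.1  24.1]
[ 435.1 -102.9   80.7   81.7  435.3 -102.8   41.3]
gear
[797.3, -392.1, 27.3, 51.2, 798.0, -396.5, 25.5, np.float64(55.0), np.float64(376.0)]
[672.8, -110.3, 22.2, 26.5, 674.1, -110.3, 14.2, np.float64(301.0), np.float64(282.0)]
[678.9, 114.1, 9.2, 55.0, 671.7, 115.6, 23.1, np.float64(508.0), np.float64(281.0)]
[647.3, -230.0, 39.7, 41.4, 647.3, -229.7, 21.2, np.float64(188.0), np.float64(260.0)]
[554.3, 65.6, 24.3, 41.0, 554.5, 65.5, 20.5, np.float64(484.0), np.float64(174.0)]
[549.3, -166.1, 28.0, 28.2, 549.6, -165.9, 15.0, np.float64(248.0), np.float64(169.0)]
[552.8, -310.0, 46.5, 51.9, 552.9, -309.8, 26.1, np.float64(102.0), np.float64(172.0)]
[463.1, -388.5, 8.5, 29.1, 462.3, -391.4, 13.7, np.float64(3.0), np.float64(75.0)]
flange
[801.7, -395.3, 27.7, 51.9, 802.4, -399.8, 25.9, np.float64(55.0), np.float64(376.0)]
[675.5, -109.6, 22.5, 26.8, 676.8, -109.5, 14.4, np.float64(301.0), np.float64(282.0)]
[681.7, 118.0, 9.4, 55.8, 674.3, 119.6, 23.4, np.float64(508.0), np.float64(281.0)]
[649.6, 
[... 434 characters left out ...]
87.0, 26.7, 50.0, 791.0, -391.3, 24.9, np.float64(55.0), np.float64(376.0)]
[668.6, -111.6, 21.7, 25.9, 669.9, -111.5, 13.9, np.float64(301.0), np.float64(282.0)]
[674.6, 107.9, 9.0, 53.8, 667.5, 109.4, 22.6, np.float64(508.0), np.float64(281.0)]
[643.7, -228.6, 38.9, 40.4, 643.6, -228.2, 20.7, np.float64(188.0), np.float64(260.0)]
[552.7, 60.5, 23.7, 40.1, 552.9, 60.3, 20.0, np.float64(484.0), np.float64(174.0)]
[547.8, -166.1, 27.4, 27.6, 548.1, -165.9, 14.6, np.float64(248.0), np.float64(169.0)]
[551.3, -306.8, 45.4, 50.8, 551.3, -306.5, 25.6, np.float64(102.0), np.float64(172.0)]
[463.6, -383.5, 8.3, 28.4, 462.8, -386.3, 13.4, np.float64(3.0), np.float64(75.0)]
7.2583 [ 0.32 -0.22  0.67]
```

View pics/gear2.png

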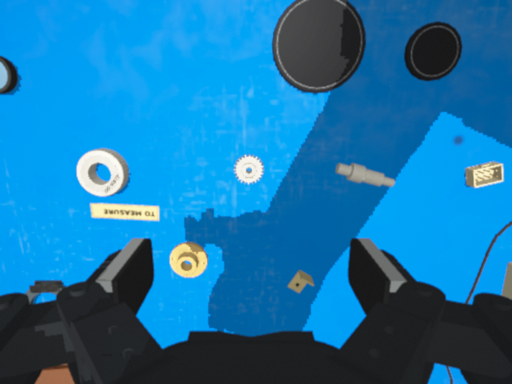

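The gear is at (248,169) with clear space around it. Measurements at both yaws agree to within 1 mm, so I'll pick it.

```bash
cat >> h.py <<'E'
def st(tag):
    s=bot.get_state(); print(tag,'t',round(s['t'],2),s['tcp_pos'].round(1),'F',s['contact_force'].round(1),'open',round(s['opening'],3),'gf',np.round(s['gripper_force'],1)); return s
def pick(x,y,z,pre,effort,lift=70):
    bot.move_ptp([x,y,lift],DOWN); bot.grip(pre)
    print('hit',bot.movel([x,y,z],max_speed=60,threshold=6)); st('down')
    bot.grip(0.0,effort); st('grip')
    bot.movel([x,y,lift],max_speed=80); return st('lift')
def place(x,y,zg,rel,high=70):
    bot.move_ptp([x,y,high],DOWN); bot.movel([x,y,zg+6+5],max_speed=80); bot.dwell(.2); st('above')
    print('hit',bot.movel([x,y,zg+6-2.5],max_speed=10,threshold=2.5)); st('touch')
    o=bot.get_state()['opening']; bot.grip(min(1,o+rel)); bot.dwell(.2); st('released')
    bot.movel([x,y,high],max_speed=80)
E
python3 - <<'E'
from h import *
pick(549.6,-166.1,3,.6,30)
E
```

```text
hit False
down t 9.34 [ 550.  -166.3    3.4] F [0.4 0.6 0.2] open 0.6 gf 0.0
grip t 9.88 [ 549.6 -166.1    3. ] F [-0.4 -0.5 -0.2] open -0.002 gf 0.0
lift t 10.88 [ 549.2 -165.9   69.5] F [-0.9 -0.8 -1. ] open -0.003 gf 0.0
```

Run:
```python
from h import *
im,m=look('gear3',549.6,-166.1)
for b in blobs(im,m,9,'l',13,17): print(b)
cv2.imwrite('pics/gear3c.png',cv2.resize(im[90:260,130:370],None,fx=3,fy=3))
```

```text
[681.0, -14.0, 9.3, 32.3, 684.2, -12.1, 14.7, np.float64(392.0), np.float64(292.0)]
[549.3, -166.1, 28.3, 28.5, 549.3, -166.5, 15.0, np.float64(249.0), np.float64(171.0)]
[463.5, -388.4, 8.6, 29.9, 462.7, -391.3, 14.1, np.float64(3.0), np.float64(77.0)]
```

View pics/gear3c.png

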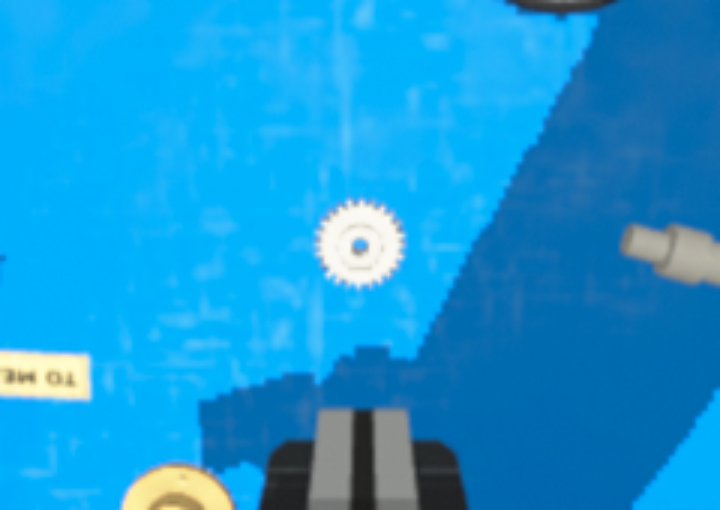

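The gear has not moved, at (249,171). The shut fingertips are at about (252,227) and did not touch it. I'll compare where the tips appear with where the TCP should project.

Run:
```python
from h import *
m=np.load('pics/gear3.npy',allow_pickle=True).item()
print(m, st('now')['orientation'])
for z in (140,150,160,121): print(z,proj(m,[549.6,-166.1,z]))
print(proj(m,[549.6,-166.1,3]))
im=cv2.imread('pics/gear3.png'); cv2.imwrite('pics/g3.png',im[180:384,150:350].repeat(2,0).repeat(2,1))
t=imaging.camera_model('top'); a=imaging.capture('top'); print([proj(t,[549.6,-166.1,z]).round() for z in (140,9)])
cv2.imwrite('pics/t3.png',cv2.resize(a[120:280,230:390],None,fx=3,fy=3))
```

```text
now t 11.51 [ 548.5 -165.6  138.5] F [-0.5 -0.6 -0.1] open 0.002 gf 0.0
{'K': array([[325.75409708,   0.        , 250.55479455],
       [  0.        , 325.75409708, 188.65939174],
       [  0.        ,   0.        ,   1.        ]]), 'position': array([ 483.6255442 , -165.48257254,  319.90479686]), 'rotation': array([-2.62565866e-01, -1.01932095e-03,  1.57041259e+00])} [ 3.14035319e+00 -2.69649586e-03  3.14158244e+00]
140 [249.23122782 217.70439365]
150 [249.17901326 223.91844863]
160 [249.12091989 230.83214167]
121 [249.31715506 207.47819284]
[249.63233087 169.96911676]
[array([299., 184.]), array([293., 190.])]
```

View pics/g3.png

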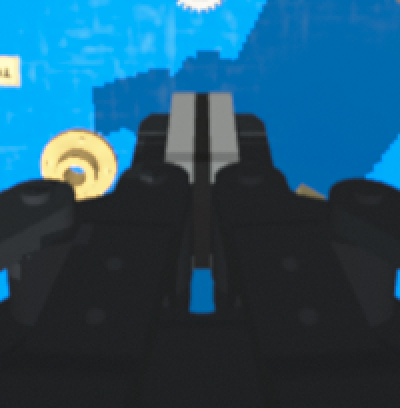

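The shut tips appear at row 226, but the TCP should project to row 218 (about 200 for the front edge). So the real tips sit well above the stated TCP. I'll measure this by touching clear desk with the fingers shut.

Run:
```python
from h import *
m=np.load('pics/gear3.npy',allow_pickle=True).item()
for z in (155,170,180,190): print(z,proj(m,[538.6,-166.1,z]).round())
bot.move_ptp([520,-230,30],DOWN); bot.movel([520,-230,5],max_speed=80); bot.dwell(.3); st('a')
print(bot.movel([520,-230,-28],max_speed=15,threshold=3)); st('touch')
bot.movel([520,-230,20],max_speed=80)
```

```text
155 [249. 208.]
170 [249. 218.]
180 [249. 225.]
190 [249. 234.]
a t 12.9 [ 520.3 -230.2    5.4] F [ 0.1 -0.2  0. ] open 0.002 gf 0.0
False
touch t 15.25 [ 520.  -230.   -27.9] F [-0.6 -0.5  0.3] open -0.001 gf 0.0
```

Run:
```python
from h import *
bot.movel([520,-230,-24],max_speed=100); bot.dwell(.2)
print(bot.movel([520,-230,-50],max_speed=14,threshold=3)); st('touch')
print(proj(imaging.camera_model('wrist'),[509,-230,0]))
im=imaging.capture('wrist'); cv2.imwrite('pics/touch.png',im)
bot.movel([520,-230,20],max_speed=100)
```

```text
True
touch t 17.86 [ 520.  -229.9  -38. ] F [0.  0.8 4.3] open -0.001 gf 2.5
[249.91558382 220.33131742]
```

View pics/touch.png

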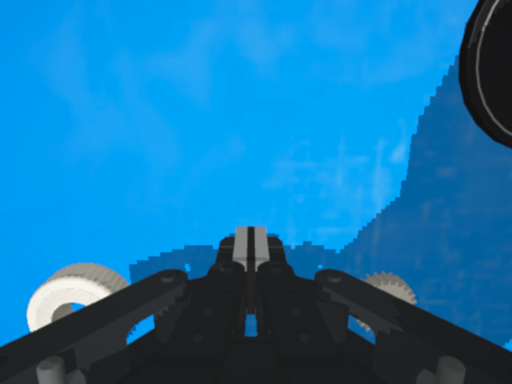

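The desk contact came at a reported z of −38 with the tips visible at (251,227), so the real tips are 38 mm behind the reported TCP. I'll correct all heights by that.

Run:
```python
from h import *
pick(549.4,-166.2,1-38,.6,30,lift=25)
```

```text
hit False
down t 20.75 [ 549.8 -166.4  -36.6] F [0.6 0.1 0.2] open 0.598 gf 0.0
grip t 21.08 [ 549.8 -166.4  -36.4] F [-1.6 -0.   4.6] open 0.317 gf 29.6
lift t 22.01 [ 549.  -166.    24.6] F [ 0.6 -1.3 -0.1] open 0.32 gf 29.6
```

Run:
```python
from h import *
place(441.5,1,-37,.2,25)
im,m=look('pl1',441.5,1,100)
print(*pads(im,m),sep='\n')
for b in blobs(im,m,15,'l',10,18): print(b)
cv2.imwrite('pics/pl1c.png',cv2.resize(im[90:260,130:370],None,fx=3,fy=3)); st('')
```

```text
above t 23.82 [442.1   0.9 -25.5] F [ 0.4 -0.1 -0.6] open 0.318 gf 29.6
hit True
touch t 24.32 [441.6   1.  -30.4] F [-0.2  1.   3. ] open 0.319 gf 30.0
released t 24.83 [440.9   1.1 -30.8] F [0.2 0.6 0.1] open 0.519 gf 0.0
[458.6 150.4  62.8  65.2 458.2 150.5  33. ]
[441.1   1.   47.   47.8 441.1   1.   24.3]
[ 435.  -102.9   81.    82.2  434.9 -102.9   41.5]
[648.1, 104.3, 1.2, 15598.3, 648.1, 150.4, 12.1, np.float64(399.0), np.float64(382.0)]
[554.8, -39.3, 15.6, 32.0, 556.0, -37.5, 15.0, np.float64(208.0), np.float64(301.0)]
[529.3, -115.6, 10.1, 20.7, 528.3, -115.2, 11.7, np.float64(121.0), np.float64(277.0)]
[500.2, -82.1, 16.6, 26.8, 500.7, -82.4, 14.6, np.float64(156.0), np.float64(248.0)]
[343.2, 53.1, 4.3, 41.8, 343.0, 49.7, 16.3, np.float64(315.0), np.float64(58.0)]
 t 26.33 [440.2   1.2  98.7] F [-0.  -0.   0.9] open 0.519 gf 0.0
```

View pics/pl1c.png

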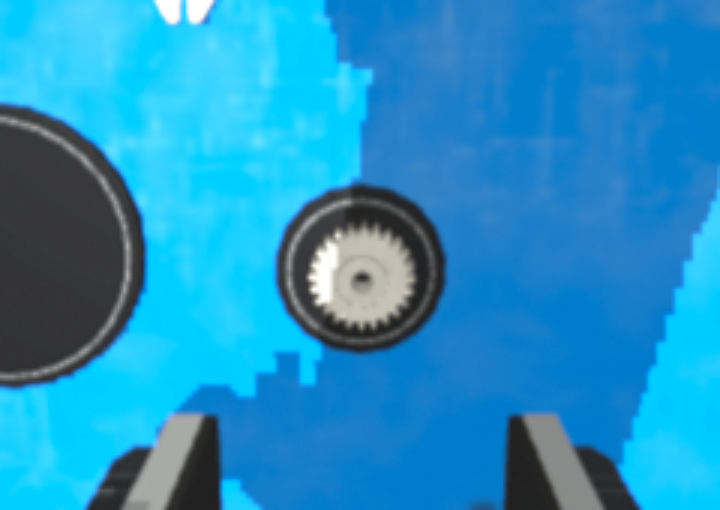

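The gear sits flat and nearly centred: its hub hole is at crop (362,279) and the pad centre at about (361,268). I'll work out the offset with parallax taken into account.

Run:
```python
from h import *
m=np.load('pics/pl1.npy',allow_pickle=True).item()
f=lambda x,y:(x/3+130-1/3,y/3+90-1/3)
print('gear disc',ray(m,f(362,276),15),'hub',ray(m,f(362,279),19),'padring',ray(m,f(361,270),6))
bot.move_ptp([649.4,-230.3,25],DOWN)
im,m=look('fl1',0,0,move=False)
for z in (4.6,): print(*[b for b in blobs(im,m,z,'l',17,24)],sep='\n')
m2=np.load('pics/gear2.npy',allow_pickle=True).item()
```

```text
gear disc [440.58043968   1.28762473  15.        ] hub [440.44774733   1.28947605  19.        ] padring [441.01122178   0.99500556   6.        ]
[700.8, -371.0, 27.5, 36.7, 701.5, -372.5, 20.5, np.float64(48.0), np.float64(272.0)]
[684.9, -182.0, 10.1, 42.8, 683.7, -186.0, 18.4, np.float64(318.0), np.float64(250.0)]
[684.8, -276.1, 10.5, 42.8, 683.8, -272.0, 18.4, np.float64(183.0), np.float64(250.0)]
[676.1, -108.7, 24.0, 33.1, 678.0, -106.7, 17.9, np.float64(432.0), np.float64(240.0)]
[649.6, -230.9, 40.1, 40.7, 649.6, -231.0, 20.7, np.float64(248.0), np.float64(203.0)]
```

The gear is within 0.6 mm of centre. Next is the flange.

Run:
```python
from h import *
s=pick(649.6,-230.9,6-38,.55,35,25)
if .15<s['opening']<.35:
    place(459.1,150.5,-32,.25,25)
    im,m=look('pl2',459,150.5,100)
    for p in pads(im,m): print(p)
    print(proj(m,[459,150.5,10.6]))
    cv2.imwrite('pics/pl2c.png',cv2.resize(im[90:260,130:370],None,fx=3,fy=3)); st('')
```

```text
hit False
down t 29.37 [ 650.  -231.1  -31.5] F [0.5 1.  0.3] open 0.55 gf 0.0
grip t 29.73 [ 650.1 -231.1  -31.3] F [-0.7  0.4  4. ] open 0.214 gf 34.2
lift t 30.6 [ 649.2 -230.8   24.6] F [ 0.3  0.  -1.5] open 0.211 gf 34.2
above t 33.1 [459.6 150.6 -20.5] F [-0.6 -0.5  0.1] open 0.214 gf 34.2
hit True
touch t 33.61 [459.1 150.5 -25.4] F [-0.7 -0.5  3.8] open 0.214 gf 34.6
released t 34.15 [458.4 150.4 -25.8] F [-0.6 -0.4 -0. ] open 0.469 gf 0.0
[458.8 151.3  63.2  63.8 458.7 151.2  32.4]
[441.2   1.8  47.3  49.2 441.3   1.8  24.9]
[250.64041953 181.55307019]
 t 35.58 [457.7 150.3  98.6] F [-0.5  0.3 -0.4] open 0.465 gf 0.0
```

View pics/pl2c.png

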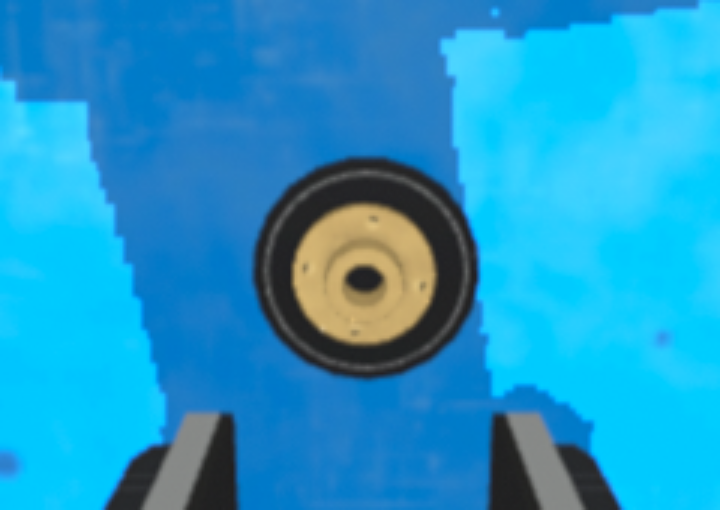

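The flange sits upright with its disc centre at crop (364,274), inside the pad circle centred at (366,268). Allowing for height, that is within about 1 mm. Next is the ring.

Run:
```python
from h import *
m=np.load('pics/pl2.npy',allow_pickle=True).item()
print('flange',ray(m,(364.5/3+129.67,274/3+89.67),10.6))
bot.grip(.85); bot.move_ptp([551.5,-309.5,25],DOWN)
im,m=look('rg1',0,0,move=False)
for z in (0,16): print(*[b for b in blobs(im,m,z,'l',22,33)],sep='\n')
cv2.imwrite('pics/rg1c.png',cv2.resize(im[90:290,130:370],None,fx=2,fy=2))
h=cv2.cvtColor(im,cv2.COLOR_BGR2HSV); print([ray(m,(250,v),0)[0].round(1) for v in range(120,220,6)]); print([int(h[v,250,1]) for v in range(120,220,6)]); st('')
```

```text
flange [458.51838167 150.95094578  10.6       ]
[595.9, -229.5, 11.2, 52.0, 594.2, -235.0, 22.4, np.float64(360.0), np.float64(258.0)]
[595.8, -386.6, 11.4, 51.2, 594.4, -381.2, 22.6, np.float64(141.0), np.float64(258.0)]
[556.4, -309.2, 48.4, 51.7, 556.2, -309.3, 26.1, np.float64(249.0), np.float64(207.0)]
[551.0, -309.1, 44.6, 47.7, 550.8, -309.2, 24.1, np.float64(249.0), np.float64(207.0)]
[np.float64(498.7), np.float64(502.4), np.float64(506.1), np.float64(509.8), np.float64(513.6), np.float64(517.4), np.float64(521.3), np.float64(525.2), np.float64(529.1), np.float64(533.1), np.float64(537.1), np.float64(541.1), np.float64(545.2), np.float64(549.3), np.float64(553.5), np.float64(557.7), np.float64(562.0)]
[255, 255, 255, 255, 255, 255, 255, 255, 255, 22, 5, 12, 10, 255, 255, 255, 255]
 t 37.99 [ 551.9 -308.7   25.3] F [ 0.9  0.9 -0.2] open 0.852 gf 0.0
```

View pics/rg1c.png

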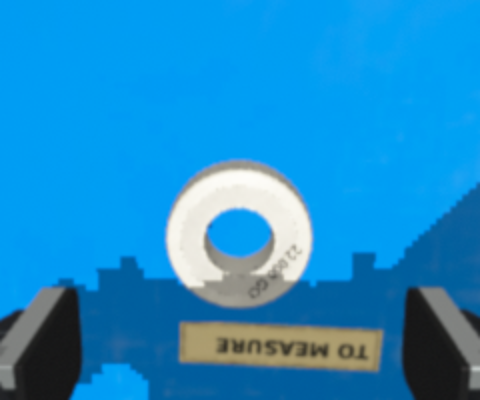

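The ring is at crop (240,232), with the label on the +x side clear of the finger paths. Its centre is about (552.2, −309.3).

Run:
```python
from h import *
s=pick(552.2,-309.3,1-38,.85,50,25)
if .45<s['opening']<.62:
    place(435.5,-102.9,-37,.25,25)
    im,m=look('pl3',436,-103,110)
    for p in pads(im,m): print(p)
    print([proj(m,[435.5,-102.9,z]).round() for z in (6,22)])
    for z in (6,22): print(*[b for b in blobs(im,m,z,'l',22,30)],sep='\n')
    cv2.imwrite('pics/pl3c.png',cv2.resize(im[90:260,130:370],None,fx=3,fy=3)); st('')
```

```text
hit False
down t 39.64 [ 552.6 -309.6  -36.5] F [ 0.4 -1.4 -0.2] open 0.854 gf 0.0
grip t 40.02 [ 552.6 -309.5  -36. ] F [-1.5 -0.3  5.8] open 0.502 gf 50.5
lift t 40.95 [ 551.8 -309.    24.6] F [-1.   0.5 -1.7] open 0.504 gf 51.0
above t 42.88 [ 436.1 -103.1  -25.5] F [ 0.3  0.7 -1.6] open 0.505 gf 51.0
hit True
touch t 43.37 [ 435.6 -102.9  -30. ] F [0.3 0.1 5. ] open 0.498 gf 51.6
released t 43.91 [ 434.6 -102.5  -30.6] F [ 0.6 -0.7 -0.1] open 0.748 gf 0.0
[462.3 128.1  20.6  61.7 460.7 135.8  29.5]
[4.410e+02 2.000e-01 4.760e+01 4.890e+01 4.409e+02 3.000e-01 2.490e+01]
[ 435.2 -103.3   81.    81.4  435.2 -103.4   41.3]
[341.6  63.9   8.6 126.7 341.8  70.8  40.2]
[array([250., 177.]), array([250., 181.])]
[515.3, -196.2, 15.1, 65.9, 513.4, -189.5, 28.7, np.float64(155.0), np.float64(255.0)]
[515.2, -8.4, 15.2, 66.1, 513.0, -14.9, 29.2, np.float64(346.0), np.float64(255.0)]
[438.3, -102.7, 48.7, 51.1, 438.2, -102.6, 25.9, np.float64(250.0), np.float64(179.0)]
[546.6, -55.8, 17.1, 58.1, 545.4, -53.1, 29.1, np.float64(301.0), np.float64(297.0)]
[507.2, -190.9, 14.3, 62.2, 505.3, -184.6, 27.1, np.float64(155.0), np.float64(255.0)]
[507.1, -13.7, 14.3, 62.4, 505.0, -19.8, 27.5, np.float64(346.0), np.float64(255.0)]
[434.5, -102.7, 46.0, 48.2, 434.3, -102.6, 24.5, np.float64(250.0), np.float64(179.0)]
 t 45.43 [ 434.8 -102.5  108.6] F [-0.5  0.6 -0. ] open 0.748 gf 0.0
```

View pics/pl3c.png

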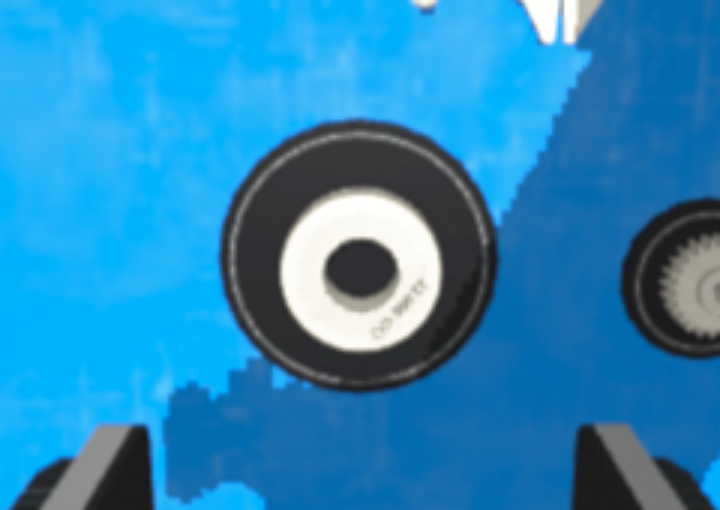

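The ring is upright and centred on the large pad to within about 1 mm: ring at (250,179) full-resolution, expected about (250,180). The arm is clear of everything, so I'll hand in.

```bash
python3 -c "
from bench import bot
print(bot.sign_off())"
```

```text
the job is handed in; nothing more can be done
None
```

The gear, flange and ring gauge were set down in that order on the small, medium and large pads, each upright and within about 1 mm of centre, and the job was handed in at about 45 s. The first gear grasp closed on air because the fingertips sit 38 mm behind the reported TCP, which I corrected with a touch on clear desk.

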